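Fit the long stop rod into the saw-fence stop bracket

TASK

Draw the longer of the two knobbed stop rods out of the rack and fit it to the stop bracket: thread it, plain end first, through the holes of both grey posts, entering at the post on the rack's side, until the knob is fully home against that first post, then let go. The rack roof covers the knobs, so lay the rod down (the notched cradle is there for that) to take it again by its knob. Leave the shorter rod in the rack and do not disturb the tools lying about.

Things in the scene. Friction and masses are not known exactly. Their poses are not given: they have to be found in the camera images.
- long_rod: the rod to fit: round aluminium shank, 16 mm across, 150 mm long, its last 10 mm tapering to 9 mm at the tip, with a round black knob 30 mm across and 30 mm long at the other end; about 120 g, balancing some 45 mm tipward of the origin. Origin on the axis where shank meets knob; +x along the shank to the tip; free to roll about x. At the start it lies level in the rack
- long_rod_tip (a point): centre of the long rod's plain tip, 150 mm along +x from its origin
- long_rod_knob (a point): middle of the long rod's knob, 15 mm behind its origin
- short_rod: the rod to leave alone: the same but with a shank 110 mm long; same origin and axes
- rack: fixed plywood rack with two roofed bays at y = -45 and +45 mm, open to its +x side. Origin on the bench below the bays' front plane, midway between them; z up. Bay: 41 mm wide, 75 mm deep, floor 30 mm high, roof 67 to 75 mm high. Rods lie along +x, axis 45 mm high, knob and first 35 mm of shank inside, the rest in front. Either rod may be in either bay
- cradle: fixed wooden cradle to lay a rod in: two posts 54 mm high and 50 mm wide with open V notches, 10 mm thick, their middles at x = -35 and +35 mm, on a foot 100 by 70 by 12 mm. Origin on the bench below its middle; notches along x, z up
- cradle_seat (a point): 48 mm above the cradle's origin, where the axis of a rod lying in both notches passes; the cradle's x axis is the direction of the rod
- bracket: fixed stop bracket: two grey upright posts 15 mm thick (x), 60 mm wide (y), tops at 122 mm, on a wooden foot 130 by 90 by 18 mm. Post faces at x = -50 and -35 mm (first post, on the rack's side), 35 and 50 mm (second). Through holes 20 mm across on one level axis along x, 100 mm above the bench. Origin on the bench below the middle; +x is the way the rod goes in
- bore_near (a point): centre of the hole at the outer face (x = -50 mm) of the first post, where the rod enters and against which the knob seats
- bore_far (a point): centre of the hole at the outer face (x = 50 mm) of the second post, where the tip comes out; a seated rod sticks out 50 mm
- hammer: bystander, a claw hammer 260 mm long lying on the bench
- glue: bystander, a closed bottle 150 mm tall standing on the bench
- sander: bystander, a cork sanding block 110 by 65 by 30 mm
- driver: bystander, a screwdriver 190 mm long lying on the bench
- rack_exit (a point): point 37 mm in front of the bays, midway between the two rods, at rod height (45 mm). In front of each bay the shank rests in an open V notch in a post 51 mm high, which stands 58 to 68 mm in front of the bay; a 10 mm base board lies below. Grip the long rod beyond the post and draw it some 70 mm straight along +x before lifting: the knob is then out of the bay and still short of the post
Mind the look-alikes: they are no part of the job. Leave any green or yellow look-alike of the long_rod alone.

How it is judged (in metres and radians):
On the way, in this order (a step that is already met when the one before it is completed fails the run):
1. the long rod is drawn clear of its bay (x of long_rod_knob in the frame of rack above 0.015 m), for 0.1 s.
2. its tip has come through the first post (x of long_rod_tip in the frame of bracket between -0.03 and 0.034 m and y of long_rod_tip in the frame of bracket between -0.02 and 0.02 m and height (world z) of long_rod_tip between 0.075 and 0.118 m and angle between the x axis of long_rod and the x axis of bracket, either way round below 0.3 rad), for 0.1 s.
At the end, for the whole second after the job is handed in: the long rod lies at rest through both posts, its shank in line with the holes (within 0.08 rad) and its knob within about 7 mm of fully seated against the first post; the short rod is still where it was (within 20 mm) (distance between long_rod and bore_near below 0.008 m and x of long_rod_tip in the frame of bore_far above 0.04 m and angle between the x axis of long_rod and the x axis of bracket, either way round below 0.08 rad and linear speed of long_rod below 0.02 m/s and distance of short_rod from where it was at the start of the episode below 0.02 m); the robot touches nothing.
It fails at once if the shorter rod is disturbed by more than 20 mm (distance of short_rod from where it was at the start of the episode above 0.02 m).
It fails at once if a bystander tool is pushed by more than 30 mm (distance of any of hammer, glue, sander, driver from where it was at the start of the episode above 0.03 m).
It also fails if it takes over 61 s, if anything falls off the work surface, if the arm or the gripper's body presses on something with over 40 N, if the wrist force passes 120 N, or if a joint passes its speed limit or range.

ROBOT

A 6-joint arm with a two-finger parallel gripper is mounted at the origin on the work surface. World frame = base frame: x ahead of the robot, y to its left, z up, the work surface at z = 0. Lengths are in mm, angles in rad, forces in N, time in s.
With the tool pointing down it reaches from about 300 to 825 mm from the base axis. Payload 5.4 kg.
Tool frame: the origin (TCP) lies between the finger pads; the fingertips stand 25 mm ahead of it and the grasp point (between the pads) lies 6 mm ahead of it; z points along the fingers, y is the line along which they close (so a half turn about z gives the same grasp; the last joint's range is limited). The gripper opens to 92 mm and grips with 3 to 60 N. Pads are 20 mm wide; open, the fingers measure 128 mm over their backs; the gripper's body (75 mm by 189 mm) begins 69 mm behind the grasp point.
Start: joints at [-1.538, 0.158, 1.597, -0, 1.386, -0.21], TCP at [138.219, -558.123, 239.601] pointing down, gripper open.
Joint ranges: [-2.91, 2.91], [-0.94, 2.29], [0.18, 2.7], [-1.29, 4.43], [0.17, 2.64], [-3, 3]. Speed limits (rad/s): [2.57, 2.57, 3.14, 3.14, 3.14, 3.14].

INTERFACE

Orientations are given as a unit quaternion [w, x, y, z].
In Python, from rig import ctrl gives the robot as it stands.
- The arm moves only by the tool carry_out, never from a script. Its arguments are lists of equal length, an entry for each row: "offset": the shift along the tool's x, y, z in units of 25 mm (1.0 is 25 mm), a list of three; "rotation": the turn, a rotation vector about the tool's x, y, z in rad, a list of three; "claw": the closure in counts, from 0 (fully open) to 255 (shut). In form: {"offset": [[dx, dy, dz], ...], "rotation": [[rx, ry, rz], ...], "claw": [claw, ...]}. A call has 1 to 12 rows; each row is the pose to reach, as a shift and turn from the pose commanded when the call began, along the tool's axes at that moment; what a row does not reach only later rows make up. A row lasts 1/10 s, in which the tool goes at most 50 mm and 8.59 degrees, less where a joint would pass 70% of its speed; a pose out of reach is approached as far as the arm can. A call with a gripper value outside its range is refused whole. The fingers move at their own pace and stop on an object; "squeeze" is the grip in N (left out, the last holds). Time passes only in rows, so rows that repeat a pose let the fingers close. It gives the time, the measured TCP pose, the force, the opening and the grip force at its end, in the units of the state.
- ctrl.observe(): the state, without advancing time (a new reading comes with each control period).
- ctrl.camera(name): name is "scene" or "top" or "wrist"; returns (picture, depth): 480x640x3 uint8, red, green, blue; 480x640 float32, mm along the optical axis (not along the pixel's ray), 0 where there is no reading.
- ctrl.camera_model(name): a dict with "vertical_fov" (degrees; the focal length in pixels is half the picture's height over the tangent of half this angle, whatever the lens; pixels are square), "cx", "cy" (the principal point, pixels), "R" (3x3) and "t" (3): a world point X has camera coordinates R X + t; the wrist camera has in their place "T_tool_cam" (4x4, takes a point from camera to tool coordinates, whose origin is the TCP and whose axes are the flange's). Camera axes: x right, y down, z forward; pixel columns grow to the right and rows downward; lengths in mm; the calibration is good to about 2 mm. The wrist camera is an equidistant fisheye: a pixel r from the principal point sees the ray r / f radians off the axis. A picture is of the moment at which its call begins: read the wrist's pose just before it. camera_model takes no time and is no camera call.
- ctrl.hand_in(): hands the job in; it is judged then, once.
Trained networks look in the newest picture that a camera, given by its name, has taken for a name from the list of things; names that differ only in an ending like _2 or _b are one class to them, and where a whole thing is asked for, a point or a joint stands for the part that bears it (a point fixed in the world has none). Each returns a list of dicts, best first, with "score" (0 to 1); they miss things now and then, are a little off and sometimes report something else, mostly with a low value. They report only what shows in the picture. A call takes as long as a camera call. They do not tell look-alikes from the thing itself.
- ctrl.recognise(camera, name): "rect" ([left, top, right, bottom] in pixels, round what is visible of it).
- ctrl.regions_of(camera, name): "mask" (480x640 bool, what is visible of it) and "rect" ([left, top, right, bottom] in pixels, round what is visible of it).
The state is a dict: "clock": time; "qpos": joint angles; "joint_vel": joint speeds; "joint_torque": joint torques, N m; "eef_pos": TCP position; "tool_rot": TCP orientation; "contact_force": force on the tool from outside, world axes, zero at the start; "torque": the same for the moment, N m; "width": finger opening in mm; "grip_force": force on a finger pad.
Only numpy, scipy, OpenCV 4.12 (cv2) and the standard library are available. Lean on these libraries where they do the work, as an engineer would, in place of code of your own. Each camera call takes 0.05 s, during which the arm holds its last target. There are 200 camera calls.

## Working session

There is one attempt and no reset: what is moved stays moved. The work goes in short steps, Python scripts to look and compute and a tool call to move; the robot and the scene stay as the last step left them, time stands still between calls to the robot, and variables do not carry over. Pictures are saved under pics/ and viewed, at most 10 in all, crops included, and the job is handed in when it is done.

Besides the shell and the picture viewer there is one more tool, called after "Request:" as name(argument=value, ...), one argument or row to a line, values as JSON. carry_out: Moves the arm, as the interface text tells. Its arguments: {"type":"object","properties":{"offset":{"type":"array"},"rotation":{"type":"array"},"claw":{"type":"array"},"squeeze":{"type":"number"}},"required":["offset","rotation","claw"]}

```bash
mkdir -p pics; ls
cat > h.py <<'E'
import numpy as np, cv2
from rig import ctrl
from scipy.spatial.transform import Rotation as Rn
def cloud(cam):
    img,d=ctrl.camera(cam); m=ctrl.camera_model(cam)
    f=240/np.tan(np.radians(m["vertical_fov"])/2)
    v,u=np.mgrid[0:480,0:640]
    x=(u-m["cx"])/f; y=(v-m["cy"])/f
    if cam=="wrist":
        th=np.hypot(x,y); k=np.where(th>1e-6,np.tan(np.minimum(th,1.5))/np.maximum(th,1e-6),1); x=x*k;y=y*k
    P=np.stack([x*d,y*d,d],-1).astype(float)
    if cam=="wrist":
        s=ctrl.observe(); T=np.array(m["T_tool_cam"]); P=P@T[:3,:3].T+T[:3,3]
        w,a,b,c=s["tool_rot"]; P=P@Rn.from_quat([a,b,c,w]).as_matrix().T+np.array(s["eef_pos"])
    else:
        P=(P-np.array(m["t"]))@np.array(m["R"])
    P[d<=0]=np.nan
    return img,d,P
def save(img,n): cv2.imwrite("pics/"+n,cv2.cvtColor(img,cv2.COLOR_RGB2BGR))
E
python3 - <<'E'
from h import *
s=ctrl.observe();print(s["clock"],s["eef_pos"],s["tool_rot"],s["width"])
for c in ("top","scene"):
    img,d,P=cloud(c); save(img,c+"0.png"); np.savez(f"/tmp/{c}0.npz",img=img,d=d,P=P)
    m=ctrl.camera_model(c);print(c,m["vertical_fov"],m["R"],m["t"])
    for n in ("long_rod","short_rod","rack","cradle","bracket"):
        for r in ctrl.regions_of(c,n)[:3]:
            print(c,n,round(r["score"],2),r["rect"],np.nanmedian(P[r["mask"]],0).round())
E
```

```text
pics
0.0 [ 138.19596973 -557.53955847  238.62825568] [-9.41910610e-04  9.92640216e-01  1.21097099e-01  8.30848810e-05] 91.98548166206896
top 43.15219441161802 [[-0.00480788 -0.99996738 -0.00649088]
 [-0.99790435  0.00521661 -0.06449572]
 [ 0.06452748  0.00616719 -0.99789687]] [  55.85534812  483.69489411 1289.95456138]
top long_rod 0.84 [180.0, 222.1, 233.9, 235.0] [521. 297.  51.]
top long_rod 0.82 [195.9, 341.8, 220.8, 432.0] [176. 300.  19.]
top long_rod 0.64 [105.6, 281.5, 156.2, 354.2] [343. 467.  19.]
top short_rod 0.76 [185.3, 179.9, 223.3, 192.3] [612. 312.  51.]
top rack 0.75 [138.9, 162.0, 227.3, 251.1] [569. 354.  30.]
top cradle 0.65 [318.6, 229.3, 366.6, 266.7] [480.  14.  13.]
top bracket 0.87 [412.3, 184.7, 490.2, 238.0] [ 554. -216.   22.]
scene 53.093877409238495 [[ 4.08097313e-01  9.12938288e-01 -5.14719106e-04]
 [ 7.47506294e-01 -3.34470262e-01 -5.73902417e-01]
 [-5.24109649e-01  2.33823279e-01 -8.18923532e-01]] [-233.097534   -271.23565628 1342.57370124]
scene long_rod 0.92 [335.3, 140.4, 383.5, 185.7] [183. 299.  14.]
scene long_rod 0.73 [398.4, 236.6, 453.8, 253.0] [522. 302.  48.]
scene long_rod 0.67 [410.1, 164.4, 468.2, 197.9] [349. 467.  14.]
scene short_rod 0.75 [437.5, 266.6, 466.9, 279.9] [614. 313.  49.]
scene rack 0.76 [399.8, 213.1, 507.9, 305.8] [590. 351.  29.]
scene cradle 0.96 [278.9, 256.7, 327.4, 306.4] [486.  11.  10.]
scene bracket 0.69 [275.8, 256.1, 327.4, 308.4] [486.  12.  10.]
scene bracket 0.55 [176.8, 303.1, 253.0, 387.0] [ 569. -215.   18.]
```

View pics/top0.png

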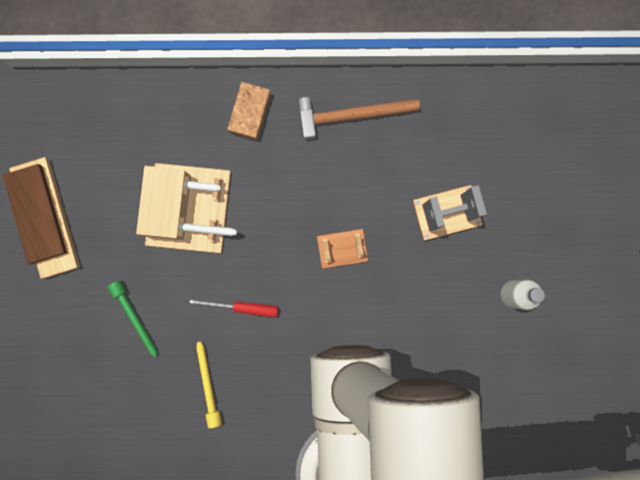

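View pics/scene0.png

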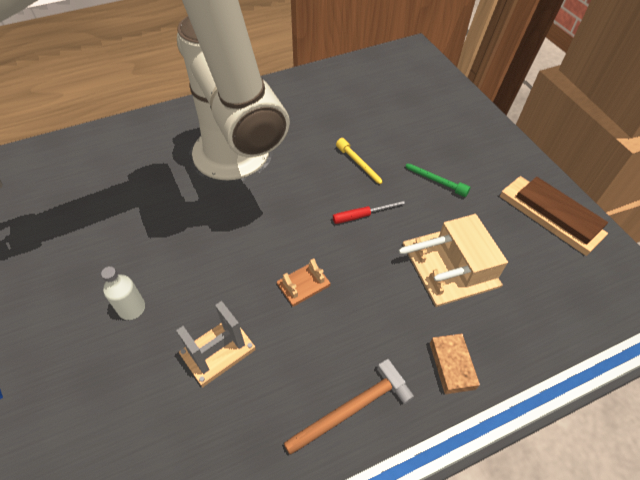

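The top view shows the rack at about (185,208). The long rod is the lower one, at (183–236, 230), pointing right. The cradle is at (342,248), the bracket at (450,212) with its first post at column 432, and the green and yellow look-alikes sit apart at lower left. Next I'll fit accurate poses from the depth data.

Run:
```python
from h import *
def line(p):
    c=p.mean(0);u=np.linalg.svd(p-c)[2][0];return c,u*np.sign(-u[1])
for c in ("top","scene"):
    z=np.load(f"/tmp/{c}0.npz");P=z["P"];X,Y,Z=P[...,0],P[...,1],P[...,2]
    bench=P[(abs(X-400)<60)&(abs(Y-150)<60)];print(c,"bench z",np.nanmedian(bench[:,2]))
    img=z["img"].astype(int);sat=img.max(-1)-img.min(-1)
    # long rod shank
    for nm,(x0,x1) in dict(long=(490,555),short=(580,650)).items():
        m=(X>x0)&(X<x1)&(Y>200)&(Y<345)&(Z>40)&(Z<62)&(sat<30)&(img.min(-1)>120)
        p=P[m];cc,u=line(p);t=(p-cc)@u
        print(nm,m.sum(),cc.round(1),u.round(3),"ends",(cc+u*t.min()).round(1),(cc+u*t.max()).round(1),"ztop",np.percentile(p[:,2],90).round(1))
    m=(X>430)&(X<660)&(Y>300)&(Y<460)&(Z>68)&(Z<84)
    if m.sum()>20:
        r=cv2.minAreaRect(P[m][:,:2].astype(np.float32));print("roof",r,np.median(P[m][:,2]))
    m=(X>420)&(X<540)&(Y>-60)&(Y<90)&(Z>5)&(Z<22)
    print("cradle foot",cv2.minAreaRect(P[m][:,:2].astype(np.float32)))
    m=(X>420)&(X<540)&(Y>-60)&(Y<90)&(Z>38)&(Z<65)
    p=P[m];a=p[p[:,1]>12];b=p[p[:,1]<12];print("cradle posts",len(a),a.mean(0).round(1),len(b),b.mean(0).round(1))
    m=(X>480)&(X<660)&(Y>-330)&(Y<-110)&(Z>113)&(Z<132)
    p=P[m];a=p[p[:,1]>-215];b=p[p[:,1]<-215]
    for q in(a,b):print("brk top",len(q),cv2.minAreaRect(q[:,:2].astype(np.float32)),q.mean(0).round(1))
    m=(X>480)&(X<660)&(Y>-330)&(Y<-110)&(Z>8)&(Z<28)
    print("brk foot",cv2.minAreaRect(P[m][:,:2].astype(np.float32)))
```

```text
top bench z 0.38684518957514463
long 371 [520.3 292.1  51.3] [-0.107 -0.994 -0.008] ends [526.  344.9  51.7] [514.5 238.   50.9] ztop 55.4
short 246 [612.2 308.7  51.2] [-0.106 -0.994 -0.018] ends [616.1 344.8  51.9] [608.3 272.2  50.6] ztop 55.5
roof ((576.533447265625, 390.58868408203125), (85.40690612792969, 143.10250854492188), 84.35418701171875) 75.27236583462644
cradle foot ((479.8528137207031, 14.944534301757812), (149.14486694335938, 119.59457397460938), 89.91417694091797)
cradle posts 86 [475.5  48.4  47. ] 89 [486.7 -20.6  47.6]
brk top 255 ((547.158935546875, -171.9906005859375), (59.77537536621094, 16.649673461914062), 14.988743782043457) [ 546.9 -171.5  121.7]
brk top 264 ((568.2957763671875, -254.40110778808594), (60.117713928222656, 17.373172760009766), 14.323040008544922) [ 567.4 -253.6  121.6]
brk foot ((575.6025390625, -231.2406005859375), (183.87710571289062, 160.43902587890625), 85.65145111083984)
scene bench z -2.0956018052927643
long 272 [521.2 290.   48.4] [-0.113 -0.994 -0.01 ] ends [527.5 345.1  49. ] [515.1 236.   47.8] ztop 51.7
short 203 [613.1 308.2  48.3] [-0.108 -0.994 -0.007] ends [617.1 345.1  48.6] [609.  270.9  48. ] ztop 51.4
roof ((574.6354370117188, 389.7500305175781), (86.50471496582031, 145.10067749023438), 83.00465393066406) 72.45631041342004
cradle foot ((479.893310546875, 12.305484771728516), (73.0631332397461, 101.37922668457031), 8.606000900268555)
cradle posts 70 [473.1  46.4  46. ] 73 [483.4 -22.7  45.6]
brk top 251 ((545.8458862304688, -173.2239990234375), (61.285606384277344, 15.513236999511719), 14.51055908203125) [ 547.2 -173.2  119.7]
brk top 260 ((566.9600830078125, -255.41140747070312), (62.16233444213867, 15.048017501831055), 14.642014503479004) [ 568.8 -255.   119.8]
brk foot ((556.674560546875, -214.0633544921875), (91.08985137939453, 130.1586151123047), 14.509540557861328)
```

```bash
cat >> h.py <<'E'
def state():
    s=ctrl.observe(); w,a,b,c=s["tool_rot"]; R=Rn.from_quat([a,b,c,w]).as_matrix()
    return s,np.array(s["eef_pos"]),R
def go(x,y,z,yaw):
    s,p,R=state(); t=np.radians(yaw)
    T=np.array([[np.cos(t),np.sin(t),0],[np.sin(t),-np.cos(t),0],[0,0,-1]])
    print("t",round(s["clock"],2),"at",p.round(1),"yaw",np.degrees(np.arctan2(R[1,0],R[0,0])).round(2),"F",np.round(s["contact_force"],1),"w",round(s["width"],1),"gf",s["grip_force"])
    print(" offset",((R.T@(np.array([x,y,z])-p))/25).round(3)," rot",Rn.from_matrix(R.T@T).as_rotvec().round(4))
E
python3 - <<'E'
from h import *
go(517,259,150,83.8)
E
```

```text
t 0.6 at [ 138.2 -558.1  239.6] yaw 13.91 F [-1.4 -0.2  0.5] w 91.8 gf 0.0
 offset [ 22.565 -28.085   3.583]  rot [ 1.0000e-04  0.0000e+00 -1.2198e+00]
```

Request:
carry_out(
  offset=[
    [22.56, -28.08, 0],
    [22.56, -28.08, 0],
    [22.56, -28.08, 0],
    [22.56, -28.08, 0],
    [22.56, -28.08, 0],
    [22.56, -28.08, 0],
    [22.56, -28.08, 0],
    [22.56, -28.08, 0],
    [22.56, -28.08, 0],
    [22.56, -28.08, 0],
    [22.56, -28.08, 0],
    [22.56, -28.08, 0],
  ],
  rotation=[
    [0, 0, -1.22],
    [0, 0, -1.22],
    [0, 0, -1.22],
    [0, 0, -1.22],
    [0, 0, -1.22],
    [0, 0, -1.22],
    [0, 0, -1.22],
    [0, 0, -1.22],
    [0, 0, -1.22],
    [0, 0, -1.22],
    [0, 0, -1.22],
    [0, 0, -1.22],
  ],
  claw=[0, 0, 0, 0, 0, 0, 0, 0, 0, 0, 0, 0],
)

```text
clock: 1.8
eef_pos: [391.1, -11.7, 240.1]
tool_rot: [0.001, 0.744, 0.668, 0.0]
contact_force: [1.7, -0.4, 1.0]
width: 92.3
grip_force: 0.0
```

Run:
```python
from h import *
go(517,259,150,83.8)
```

```text
t 1.8 at [391.1 -11.7 240.1] yaw 83.81 F [ 1.7 -0.4  1. ] w 92.3 gf 0.0
 offset [11.31   3.833  3.605]  rot [0.0018 0.0006 0.0003]
```

Request:
carry_out(
  offset=[
    [11.3, 3.83, 3.6],
    [11.3, 3.83, 3.6],
    [11.3, 3.83, 3.6],
    [11.3, 3.83, 3.6],
    [11.3, 3.83, 3.6],
    [11.3, 3.83, 3.6],
    [11.3, 3.83, 3.6],
    [11.3, 3.83, 3.6],
    [11.3, 3.83, 3.6],
  ],
  rotation=[
    [0, 0, 0],
    [0, 0, 0],
    [0, 0, 0],
    [0, 0, 0],
    [0, 0, 0],
    [0, 0, 0],
    [0, 0, 0],
    [0, 0, 0],
    [0, 0, 0],
  ],
  claw=[0, 0, 0, 0, 0, 0, 0, 0, 0],
)

```text
clock: 2.7
eef_pos: [516.1, 256.0, 150.0]
tool_rot: [0.0, 0.744, 0.668, -0.0]
contact_force: [-0.1, 0.3, -0.2]
width: 91.7
grip_force: 0.0
```

Run:
```python
from h import *
go(517,259,51,83.8)
img,d,P=cloud("wrist"); save(img,"w1.png")
X,Y,Z=P[...,0],P[...,1],P[...,2];im=img.astype(int);sat=im.max(-1)-im.min(-1)
m=(X>490)&(X<550)&(Y>200)&(Y<345)&(Z>40)&(Z<62)&(sat<30)&(im.min(-1)>110)
p=P[m];c=p.mean(0);u=np.linalg.svd(p-c)[2][0];u*=np.sign(-u[1]);t=(p-c)@u
print(m.sum(),c.round(1),u.round(3),(c+u*t.min()).round(1),(c+u*t.max()).round(1),np.percentile(p[:,2],[50,95]))
```

```text
t 2.7 at [516.1 256.  150. ] yaw 83.8 F [-0.1  0.3 -0.2] w 91.7 gf 0.0
 offset [0.125 0.021 3.962]  rot [0.0002 0.0005 0.0001]
3413 [518.5 294.5  51.3] [-0.103 -0.995 -0.007] [523.8 345.6  51.7] [512.8 239.3  50.9] [51.74633991 53.56412903]
```

View pics/w1.png

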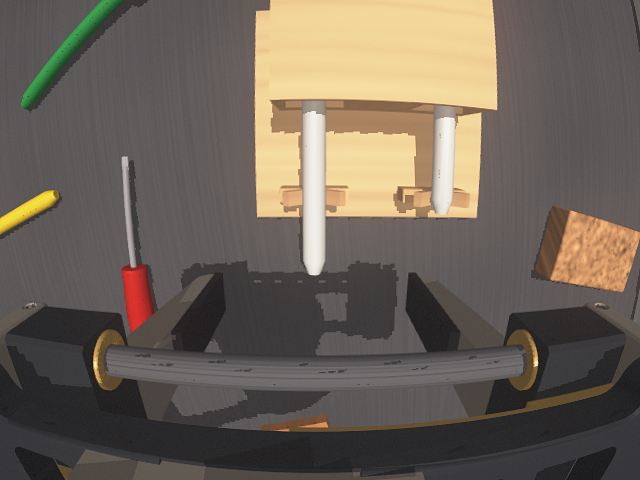

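The wrist view has the long rod's tip at (314,272), centred between the fingers, with the short rod well to the right at column 443. The driver's handle, around (137,300), lies left of the left finger. I'll check that clearance and then descend.

Run:
```python
from h import *
go(515.5,260.5,51,84.0)
z=np.load("/tmp/top0.npz");P=z["P"];im=z["img"].astype(int)
m=(im[...,0]>120)&(im[...,1]<70)&(im[...,2]<70);p=P[m]
print("driver handle",np.nanmin(p,0),np.nanmax(p,0))
_,p0,R=state();q=(p-p0)@R; print("in tool",np.nanmin(q,0).round(),np.nanmax(q,0).round())
```

```text
t 2.75 at [516.3 255.6 150.4] yaw 83.75 F [-0.4 -0.3 -0. ] w 91.9 gf 0.0
 offset [ 0.19  -0.055  3.977]  rot [ 0.0009  0.0001 -0.0043]
driver handle [335.10328775 152.98624609  -2.15897855] [367.49803618 247.10869122  31.24247423]
in tool [-120. -170.  119.] [ -26. -145.  152.]
```

Request:
carry_out(
  offset=[
    [0.2, -0.05, 1.5],
    [0.2, -0.05, 3.0],
    [0.2, -0.05, 3.6],
    [0.2, -0.05, 3.97],
    [0.2, -0.05, 3.97],
    [0.2, -0.05, 3.97],
    [0.2, -0.05, 3.97],
    [0.2, -0.05, 3.97],
    [0.2, -0.05, 3.97],
    [0.2, -0.05, 3.97],
    [0.2, -0.05, 3.97],
    [0.2, -0.05, 3.97],
  ],
  rotation=[
    [0, 0, 0],
    [0, 0, 0],
    [0, 0, 0],
    [0, 0, 0],
    [0, 0, 0],
    [0, 0, 0],
    [0, 0, 0],
    [0, 0, 0],
    [0, 0, 0],
    [0, 0, 0],
    [0, 0, 0],
    [0, 0, 0],
  ],
  claw=[0, 0, 0, 0, 0, 255, 255, 255, 255, 255, 255, 255],
  squeeze=50,
)

```text
clock: 3.95
eef_pos: [515.4, 261.9, 50.3]
tool_rot: [-0.0, 0.744, 0.668, -0.0]
contact_force: [0.1, -0.4, -0.5]
width: 37.8
grip_force: 0.0
```

Run:
```python
from h import *
go(515.5-.105*72,260.5-.9945*72,51,84.0)
```

```text
t 3.95 at [515.4 261.9  50.3] yaw 83.82 F [ 0.1 -0.4 -0.5] w 37.8 gf 0.0
 offset [-2.935  0.017 -0.027]  rot [-0.0001  0.     -0.0032]
```

Request:
carry_out(
  offset=[
    [0, 0, 0],
    [0, 0, 0],
    [0, 0, 0],
    [0, 0, 0],
    [0, 0, 0],
    [0, 0, 0],
    [0, 0, 0],
    [0, 0, 0],
  ],
  rotation=[
    [0, 0, 0],
    [0, 0, 0],
    [0, 0, 0],
    [0, 0, 0],
    [0, 0, 0],
    [0, 0, 0],
    [0, 0, 0],
    [0, 0, 0],
  ],
  claw=[255, 255, 255, 255, 255, 255, 255, 255],
)

```text
clock: 4.75
eef_pos: [515.6, 261.9, 50.4]
tool_rot: [0.0, 0.744, 0.668, 0.0]
contact_force: [1.1, -0.1, -0.7]
width: 15.0
grip_force: 50.0
```

Request:
carry_out(
  offset=[
    [-0.2, 0, 0],
    [-0.5, 0, 0],
    [-0.8, 0, 0],
    [-1.1, 0, 0],
    [-1.4, 0, 0],
    [-1.7, 0, 0],
    [-2.0, 0, 0],
    [-2.3, 0, 0],
    [-2.6, 0, 0],
    [-2.96, 0, 0],
    [-2.96, 0, 0],
    [-2.96, 0, 0],
  ],
  rotation=[
    [0, 0, 0],
    [0, 0, 0],
    [0, 0, 0],
    [0, 0, 0],
    [0, 0, 0],
    [0, 0, 0],
    [0, 0, 0],
    [0, 0, 0],
    [0, 0, 0],
    [0, 0, 0],
    [0, 0, 0],
    [0, 0, 0],
  ],
  claw=[255, 255, 255, 255, 255, 255, 255, 255, 255, 255, 255, 255],
)

```text
clock: 5.95
eef_pos: [507.4, 187.9, 50.3]
tool_rot: [0.0, 0.744, 0.668, -0.0]
contact_force: [-0.6, 0.0, -0.3]
width: 14.7
grip_force: 50.0
```

```bash
cat >> h.py <<'E'
def rod(P,img,region,ulim=(0,0)):
    X,Y,Z=P[...,0],P[...,1],P[...,2];im=img.astype(int);sat=im.max(-1)-im.min(-1)
    x0,x1,y0,y1,z0,z1=region
    b=(X>x0)&(X<x1)&(Y>y0)&(Y<y1)&(Z>z0)&(Z<z1)&(sat<30)
    m=b&(im.min(-1)>120)
    p=P[m];c=np.median(p,0);u=np.linalg.svd(p-c)[2][0];u=u*np.sign(-u[1])
    k=np.linalg.norm(np.cross(p-c,u),axis=1)<10;p=p[k];c=p.mean(0);u=np.linalg.svd(p-c)[2][0];u=u*np.sign(-u[1]);t=(p-c)@u
    print("rod",len(p),c.round(1),u.round(3),"yaw",np.degrees(np.arctan2(u[1],u[0])).round(2),"ends",(c+u*t.min()).round(1),(c+u*t.max()).round(1))
    k=b&(im.max(-1)<70)
    if k.sum()>10: print("dark",k.sum(),np.median(P[k],0).round(1),np.percentile(P[k],3,axis=0).round(1),np.percentile(P[k],97,axis=0).round(1))
E
python3 - <<'E'
from h import *
img,d,P=cloud("scene"); save(img[130:370,250:570].repeat(2,0).repeat(2,1),"s2.png")
rod(P,img,(470,560,150,348,25,70))
go(508,188,110,84)
E
```

```text
rod 181 [517.3 258.8  48.6] [-0.117 -0.993 -0.01 ] yaw -96.73 ends [523.6 312.4  49.2] [506.  163.3  47.7]
dark 165 [528.  322.1  53.6] [511.2 176.   38.3] [537.  338.7  59.7]
t 6.0 at [507.4 188.2  50.3] yaw 83.81 F [ 0.6 -0.9  0.6] w 14.4 gf 50.00390589237213
 offset [-0.005  0.024 -2.389]  rot [-0.0002  0.0002 -0.0033]
```

View pics/s2.png

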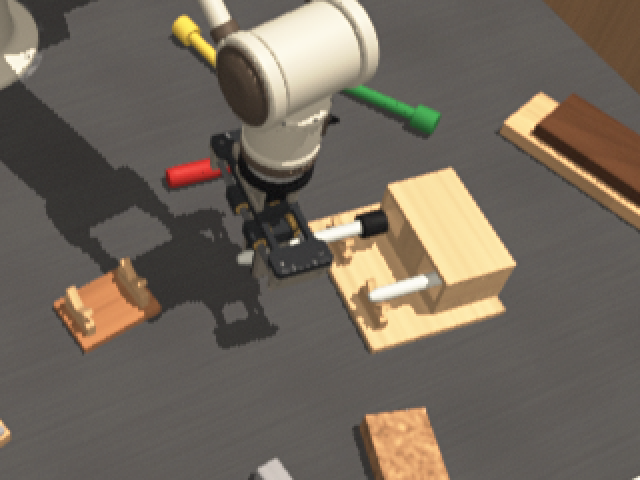

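The crop shows the knob out of the bay at crop (372,223) and still short of the post, so I'll lift and move over the cradle.

Request:
carry_out(
  offset=[
    [0, 0, -0.5],
    [0, 0, -1.2],
    [0, 0, -2.0],
    [0, 0, -2.8],
    [0, 0, -3.2],
    [0, 0, -3.2],
    [0, 0, -3.2],
  ],
  rotation=[
    [0, 0, 0],
    [0, 0, 0],
    [0, 0, 0],
    [0, 0, 0],
    [0, 0, 0],
    [0, 0, 0],
    [0, 0, 0],
  ],
  claw=[255, 255, 255, 255, 255, 255, 255],
)

```text
clock: 6.7
eef_pos: [507.1, 188.4, 129.9]
tool_rot: [-0.0, 0.744, 0.668, -0.0]
contact_force: [-0.3, 0.6, -1.1]
width: 14.8
grip_force: 50.0
```

Run:
```python
from h import *
img,d,P=cloud("scene")
rod(P,img,(470,560,150,348,85,170))
go(491.7,-64.1,130,98.6)
```

```text
rod 174 [517.  260.6 127.1] [-0.114 -0.993  0.006] yaw -96.56 ends [522.9 312.4 126.8] [505.9 164.  127.8]
dark 201 [526.6 321.9 132.4] [498.3 175.9 114.2] [536.2 340.9 138.4]
t 6.75 at [506.7 188.3 129.3] yaw 83.82 F [-0.   0.1 -1.1] w 15.0 gf 49.99958664178848
 offset [-10.102   0.49   -0.023]  rot [-1.900e-03  2.000e-04 -2.579e-01]
```

Request:
carry_out(
  offset=[
    [-1, 0.05, 0],
    [-2.5, 0.12, 0],
    [-4, 0.2, 0],
    [-5.5, 0.27, 0],
    [-7, 0.34, 0],
    [-8.5, 0.41, 0],
    [-9.5, 0.46, 0],
    [-10.1, 0.49, 0],
    [-10.1, 0.49, 0],
    [-10.1, 0.49, 0],
  ],
  rotation=[
    [0, 0, -0.03],
    [0, 0, -0.06],
    [0, 0, -0.1],
    [0, 0, -0.14],
    [0, 0, -0.18],
    [0, 0, -0.22],
    [0, 0, -0.258],
    [0, 0, -0.258],
    [0, 0, -0.258],
    [0, 0, -0.258],
  ],
  claw=[255, 255, 255, 255, 255, 255, 255, 255, 255, 255],
)

```text
clock: 7.75
eef_pos: [492.2, -63.2, 129.8]
tool_rot: [-0.001, 0.652, 0.758, 0.0]
contact_force: [0.1, 0.2, -1.5]
width: 14.7
grip_force: 50.0
```

Run:
```python
from h import *
go(491.7,-64.1,54,98.6)
for c in("scene","wrist","top"):
    img,d,P=cloud(c);save(img,f"c_{c}.png")
    rod(P,img,(440,540,-110,110,90,160))
    X,Y,Z=P[...,0],P[...,1],P[...,2]
    for a,b in((25,75),(-45,0)):
        m=(X>420)&(X<540)&(Y>a)&(Y<b)&(Z>35)&(Z<65)
        if m.sum()>5:print("post",m.sum(),cv2.minAreaRect(P[m][:,:2].astype(np.float32)),P[m].mean(0).round(1))
```

```text
t 7.75 at [492.2 -63.2 129.8] yaw 98.55 F [ 0.1  0.2 -1.5] w 14.7 gf 49.999603629112244
 offset [-0.035 -0.021  3.031]  rot [-0.0009 -0.0012 -0.0009]
rod 266 [483.4  10.3 127.4] [ 0.145 -0.989  0.006] yaw -81.66 ends [475.8  61.6 127.1] [497.6 -87.1 128. ]
dark 205 [478.9  74.3 132.2] [461.1 -71.8 117. ] [503.5  89.8 137.4]
post 80 ((474.32635498046875, 46.82267761230469), (42.885868072509766, 11.149510383605957), 8.946625709533691) [473.1  46.3  44.9]
post 23 ((498.7949523925781, -19.90143585205078), (14.18277359008789, 10.569469451904297), 4.099268436431885) [500.4 -20.3  47.1]
rod 12652 [482.5  -4.5 130.2] [ 0.152 -0.988  0.008] yaw -81.25 ends [471.9  63.8 129.6] [494.7 -84.  130.8]
dark 2218 [481.3 -50.1 134.7] [459.4 -65.9 115.9] [500.2  66.7 157.7]
post 561 ((472.91351318359375, 49.38883972167969), (42.290138244628906, 10.66822338104248), 8.83310317993164) [471.4  48.9  50.9]
post 539 ((483.8021545410156, -19.752426147460938), (42.3857536315918, 10.591190338134766), 8.898100852966309) [482.3 -19.7  50.9]
rod 255 [480.   26.4 130.2] [ 0.13  -0.992  0.004] yaw -82.55 ends [475.4  62.1 130.1] [488.7 -40.1 130.5]
dark 197 [472.5  77.4 135.8] [459.3  63.7 128.3] [485.4  89.3 140.7]
post 59 ((474.6714172363281, 48.33123779296875), (47.43480682373047, 9.6531982421875), 8.418901443481445) [471.6  47.9  48.1]
post 6 ((470.1927490234375, -25.838043212890625), (2.285234212875366, 6.274688243865967), 89.56169891357422) [469.4 -26.2  52.7]
```

View pics/c_wrist.png

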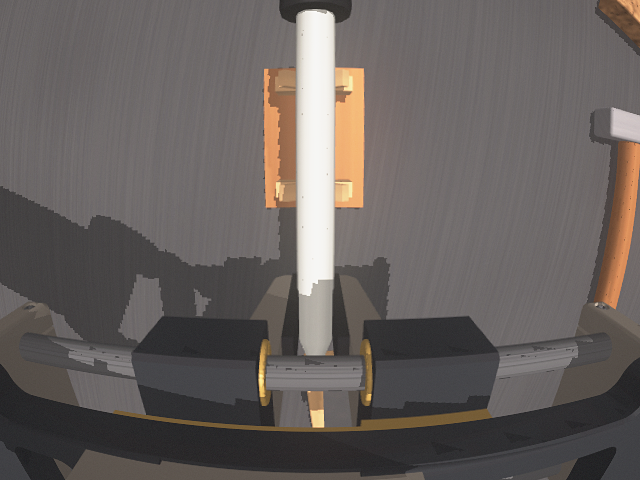

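The wrist view shows the rod over both notches, with the posts at rows 80 and 190 and the knob at row 8, beyond the far post. I'll lower it.

Request:
carry_out(
  offset=[
    [0, 0.04, 0.6],
    [0, 0.04, 1.3],
    [0, 0.04, 2.0],
    [0, 0.04, 2.5],
    [0, 0.04, 2.7],
    [0, 0.04, 2.8],
    [0, 0.04, 2.9],
    [0, 0.04, 2.97],
    [0, 0.04, 3.03],
    [0, 0.04, 3.03],
  ],
  rotation=[
    [0, 0, 0],
    [0, 0, 0],
    [0, 0, 0],
    [0, 0, 0],
    [0, 0, 0],
    [0, 0, 0],
    [0, 0, 0],
    [0, 0, 0],
    [0, 0, 0],
    [0, 0, 0],
  ],
  claw=[255, 255, 255, 255, 255, 255, 255, 255, 255, 255],
)

```text
clock: 8.9
eef_pos: [493.8, -64.1, 55.1]
tool_rot: [0.0, 0.652, 0.758, 0.0]
contact_force: [-0.8, -0.1, 2.0]
width: 14.8
grip_force: 50.0
```

Request:
carry_out(
  offset=[
    [0, -0.04, 0],
    [0, -0.08, 0],
    [0, -0.08, 0.04],
    [0, -0.08, 0.04],
  ],
  rotation=[
    [0, 0, 0],
    [0, 0, 0],
    [0, 0, 0],
    [0, 0, 0],
  ],
  claw=[255, 255, 255, 255],
)

```text
clock: 9.3
eef_pos: [491.4, -64.2, 53.5]
tool_rot: [0.0, 0.652, 0.758, 0.0]
contact_force: [-1.1, 0.2, 0.0]
width: 14.9
grip_force: 50.0
```

Run:
```python
from h import *
img,d,P=cloud("scene"); rod(P,img,(440,540,-110,110,25,75))
img,d,P=cloud("wrist"); rod(P,img,(440,540,-110,110,25,75))
go(491.7,-64.1,54,98.6)
```

```text
rod 245 [482.5  10.8  51.6] [ 0.159 -0.987 -0.006] yaw -80.83 ends [474.4  61.1  51.9] [498.4 -87.7  51. ]
dark 184 [477.1  72.5  56.5] [460.5 -72.8  37.5] [502.5  87.9  61.7]
rod 12620 [481.5  -5.8  54.2] [ 0.152 -0.988  0.001] yaw -81.23 ends [471.1  61.8  54.1] [493.7 -84.9  54.3]
dark 1873 [479.9  59.8  57.4] [458.2 -68.4  38.4] [499.3  65.   73.3]
t 9.4 at [491.4 -64.2  53.6] yaw 98.6 F [-0.8 -0.2 -1.1] w 14.6 gf 50.000744462013245
 offset [ 0.002  0.012 -0.018]  rot [-0.0001 -0.     -0.    ]
```

Request:
carry_out(
  offset=[
    [0, 0, 0],
    [0, 0, 0],
    [0, 0, 0],
    [0, 0, 0],
    [0, 0, 0],
    [0, 0, 0],
    [0, 0, 0],
    [0, 0, 0],
    [0, 0, -1],
    [0, 0, -2],
    [0, 0, -3.5],
    [0, 0, -3.5],
  ],
  rotation=[
    [0, 0, 0],
    [0, 0, 0],
    [0, 0, 0],
    [0, 0, 0],
    [0, 0, 0],
    [0, 0, 0],
    [0, 0, 0],
    [0, 0, 0],
    [0, 0, 0],
    [0, 0, 0],
    [0, 0, 0],
    [0, 0, 0],
  ],
  claw=[200, 150, 100, 50, 0, 0, 0, 0, 0, 0, 0, 0],
)

```text
clock: 10.6
eef_pos: [494.9, -65.4, 146.3]
tool_rot: [0.005, 0.652, 0.758, 0.002]
contact_force: [1.2, -0.1, 0.0]
width: 91.6
grip_force: 0.0
```

Run:
```python
from h import *
for c in("scene","wrist"):
    img,d,P=cloud(c); rod(P,img,(440,540,-110,110,25,75))
go(470.5,76.5,141,98.8)
```

```text
rod 244 [486.7  -9.2  51.2] [ 0.146 -0.989 -0.   ] yaw -81.62 ends [476.3  61.1  51.3] [498.3 -87.9  51.2]
dark 172 [476.9  73.5  57.3] [459.9  59.4  43. ] [485.3  88.8  62. ]
rod 5308 [480.4  -8.2  52. ] [ 0.153 -0.988 -0.005] yaw -81.19 ends [469.5  62.4  52.4] [492.5 -86.   51.6]
dark 1581 [464.1  76.3  57.8] [453.7  61.1  47.4] [481.1  90.9  61. ]
t 10.7 at [492.  -64.4 141.8] yaw 98.59 F [-0.7  0.1 -1. ] w 91.7 gf 0.0
 offset [ 5.701 -0.008  0.025]  rot [ 0.0017  0.001  -0.0036]
```

Request:
carry_out(
  offset=[
    [1, 0, 0],
    [2.5, 0, 0],
    [4, 0, 0],
    [5, 0, 0],
    [5.7, 0, 0],
    [5.7, 0, 0],
    [5.7, 0, 0],
    [5.7, 0, 0],
  ],
  rotation=[
    [0, 0, 0],
    [0, 0, 0],
    [0, 0, 0],
    [0, 0, 0],
    [0, 0, 0],
    [0, 0, 0],
    [0, 0, 0],
    [0, 0, 0],
  ],
  claw=[0, 0, 0, 0, 0, 0, 0, 0],
)

```text
clock: 11.5
eef_pos: [470.0, 75.9, 140.4]
tool_rot: [-0.0, 0.652, 0.758, -0.0]
contact_force: [0.3, 0.0, 0.4]
width: 91.6
grip_force: 0.0
```

Run:
```python
from h import *
img,d,P=cloud("wrist"); save(img,"w3.png")
go(470,76,54,98.8)
rod(P,img,(420,540,-110,110,25,75))
img,d,P=cloud("top"); rod(P,img,(440,540,-110,110,25,75))
```

```text
t 11.55 at [470.1  75.8 140.6] yaw 98.52 F [-0.4 -0.2 -0.1] w 91.7 gf 0.0
 offset [ 0.007 -0.     3.465]  rot [-0.0008 -0.     -0.0048]
rod 2195 [480.1   7.3  54.2] [ 0.152 -0.988 -0.004] yaw -81.28 ends [472.   59.8  54.4] [492.1 -71.   53.9]
dark 2180 [468.7  80.   60.2] [455.3  63.6  42.2] [482.1  92.2  63.3]
rod 277 [490.  -44.8  54.3] [ 0.15  -0.989 -0.018] yaw -81.38 ends [478.   34.4  55.8] [496.4 -87.2  53.5]
```

View pics/w3.png

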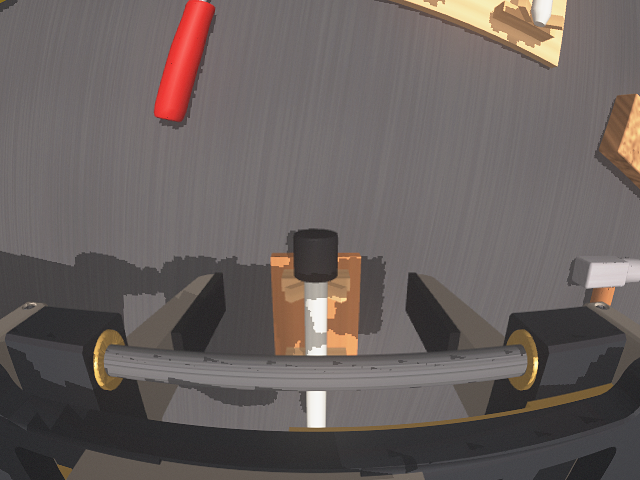

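The knob sits at (316,255), centred between the fingers and ready to take.

Request:
carry_out(
  offset=[
    [0.05, 0, 1],
    [0.05, 0, 2],
    [0.05, 0, 3],
    [0.05, 0, 3.46],
    [0.05, 0, 3.46],
    [0.05, 0, 3.46],
    [0.05, 0, 3.46],
    [0.05, 0, 3.46],
    [0.05, 0, 3.46],
    [0.05, 0, 3.46],
    [0.05, 0, 3.46],
    [0.05, 0, 3.46],
  ],
  rotation=[
    [0, 0, 0],
    [0, 0, 0],
    [0, 0, 0],
    [0, 0, 0],
    [0, 0, 0],
    [0, 0, 0],
    [0, 0, 0],
    [0, 0, 0],
    [0, 0, 0],
    [0, 0, 0],
    [0, 0, 0],
    [0, 0, 0],
  ],
  claw=[0, 0, 0, 0, 100, 255, 255, 255, 255, 255, 255, 255],
  squeeze=55,
)

```text
clock: 12.8
eef_pos: [470.0, 78.0, 54.7]
tool_rot: [-0.0, 0.652, 0.758, -0.0]
contact_force: [-1.8, -0.1, 1.2]
width: 29.8
grip_force: 1.5
```

Request:
carry_out(
  offset=[
    [0, 0, 0],
    [0, 0, 0],
    [0, 0, 0],
    [0, 0, 0],
  ],
  rotation=[
    [0, 0, 0],
    [0, 0, 0],
    [0, 0, 0],
    [0, 0, 0],
  ],
  claw=[255, 255, 255, 255],
)

```text
clock: 13.2
eef_pos: [469.9, 78.0, 54.6]
tool_rot: [-0.0, 0.652, 0.758, -0.0]
contact_force: [-2.4, -0.3, 0.2]
width: 28.6
grip_force: 55.0
```

Request:
carry_out(
  offset=[
    [0, 0, -0.4],
    [0, 0, -1],
    [0, 0, -1.8],
    [0, 0, -2.3],
    [0, 0, -2.3],
    [0, 0, -2.3],
  ],
  rotation=[
    [0, 0, 0],
    [0, 0, 0],
    [0, 0, 0],
    [0, 0, 0],
    [0, 0, 0],
    [0, 0, 0],
  ],
  claw=[255, 255, 255, 255, 255, 255],
)

```text
clock: 13.8
eef_pos: [470.0, 77.9, 112.0]
tool_rot: [0.0, 0.652, 0.758, 0.0]
contact_force: [-0.4, -0.3, -1.0]
width: 28.4
grip_force: 55.0
```

Run:
```python
from h import *
go(493.5,33.3,106,104.5)
```

```text
t 13.8 at [470.   77.9 112. ] yaw 98.59 F [-0.4 -0.3 -1. ] w 28.4 gf 54.99941825866699
 offset [-1.906  0.664  0.241]  rot [ 0.0003  0.     -0.1031]
```

Request:
carry_out(
  offset=[
    [-0.5, 0.2, 0],
    [-1, 0.4, 0.1],
    [-1.5, 0.55, 0.2],
    [-1.9, 0.66, 0.24],
    [-1.9, 0.66, 0.24],
    [-1.9, 0.66, 0.24],
    [-1.9, 0.66, 0.24],
  ],
  rotation=[
    [0, 0, -0.03],
    [0, 0, -0.06],
    [0, 0, -0.09],
    [0, 0, -0.103],
    [0, 0, -0.103],
    [0, 0, -0.103],
    [0, 0, -0.103],
  ],
  claw=[255, 255, 255, 255, 255, 255, 255],
)

```text
clock: 14.5
eef_pos: [492.8, 34.0, 105.6]
tool_rot: [-0.001, 0.612, 0.791, -0.0]
contact_force: [0.2, -0.0, -1.3]
width: 28.8
grip_force: 55.0
```

```bash
cat >> h.py <<'E'
def align(img,P,y0=-128,y1=20):
    X,Y,Z=P[...,0],P[...,1],P[...,2];im=img.astype(int);sat=im.max(-1)-im.min(-1)
    C=[]
    for a,b in((-215,-140),(-300,-215)):
        m=(X>500)&(X<620)&(Y>a)&(Y<b)&(Z>115)&(Z<130); q=P[m]
        r=cv2.minAreaRect(q[:,:2].astype(np.float32));C.append([*r[0],np.median(q[:,2])]);print("post",m.sum(),np.round(C[-1],1),r[1],round(r[2],1))
    C=np.array(C);c=C.mean(0);u=C[1]-C[0];u[2]=0;u/=np.linalg.norm(u)
    print("brk",c.round(1),"yaw",np.degrees(np.arctan2(u[1],u[0])).round(2))
    u=np.array([.2504,-.9681,0])
    m=(X>480)&(X<570)&(Y>y0)&(Y<y1)&(Z>88)&(Z<125)&(sat<30)&(im.min(-1)>100);p=P[m]-c
    v=np.array([-u[1],u[0],0])  # lateral
    s=p@u;l=p@v;h=p[:,2]
    k=abs(l-np.median(l))<12;s,l,h=s[k],l[k],h[k]
    for a in range(int(s.min())//25*25,int(s.max())+1,25):
        k=(s>=a)&(s<a+25)
        if k.sum()>8: print("s",a,k.sum(),"lat lo/mid/hi",np.percentile(l[k],[3,50,97]).round(1),"top-h",np.percentile(h[k],[50,95]).round(1))
    print("tip s",s.max().round(1))
E
python3 - <<'E'
from h import *
go(493.5,33.3,106,104.5)
for c in("top","scene"):
    img,d,P=cloud(c);save(img,f"a_{c}.png");print(c);align(img,P)
E
```

```text
t 14.5 at [492.8  34.  105.6] yaw 104.5 F [ 0.2 -0.  -1.3] w 28.8 gf 54.99941557645798
 offset [-0.032  0.02  -0.015]  rot [-0.001  -0.0006  0.    ]
top
post 250 [ 546.9 -172.1  121.8] (59.6541862487793, 15.933368682861328) 15.6
post 259 [ 568.1 -254.4  122. ] (59.560874938964844, 16.35195541381836) 14.3
brk [ 557.5 -213.3  121.9] yaw -75.52
s -175 31 lat lo/mid/hi [-7.  -1.9  7.3] top-h [-17.6 -12.9]
s -150 97 lat lo/mid/hi [-6.7  0.1  7.9] top-h [-17.5 -12.8]
s -125 96 lat lo/mid/hi [-6.8  0.4  8. ] top-h [-17.7 -14.1]
s -100 39 lat lo/mid/hi [-5.3  0.9  7.6] top-h [-19.5 -15.7]
tip s -87.9
scene
post 242 [ 546.  -173.1  120.1] (61.936466217041016, 15.334153175354004) 14.8
post 258 [ 567.3 -255.2  119.8] (60.492393493652344, 15.20670223236084) 14.5
brk [ 556.7 -214.2  119.9] yaw -75.49
s -250 38 lat lo/mid/hi [-5.5  2.7  7.6] top-h [-17.4 -13.2]
s -225 81 lat lo/mid/hi [-5.   2.8  7.9] top-h [-16.7 -14.7]
s -200 85 lat lo/mid/hi [-4.2  3.3  7.8] top-h [-17.2 -13.9]
s -175 85 lat lo/mid/hi [-5.2  3.3  7.9] top-h [-17.4 -14.6]
s -150 90 lat lo/mid/hi [-5.8  4.   8.1] top-h [-17.7 -14. ]
s -125 96 lat lo/mid/hi [-4.7  3.7  8.4] top-h [-17.5 -14.3]
s -100 41 lat lo/mid/hi [-4.7  3.5  7.3] top-h [-19.3 -15.2]
tip s -87.9
```

The rod lies within about 0.5 mm of the bore axis, sideways and in height. I'll thread it through the first post.

Request:
carry_out(
  offset=[
    [-0.5, -0.02, 0],
    [-0.9, -0.02, 0],
    [-1.2, -0.02, 0],
    [-1.5, -0.02, 0],
    [-1.8, -0.02, 0],
    [-2.1, -0.02, 0],
    [-2.4, -0.02, 0],
    [-2.7, -0.02, 0],
    [-3.0, -0.02, 0],
    [-3.3, -0.02, 0],
    [-3.5, -0.02, 0],
    [-3.5, -0.02, 0],
  ],
  rotation=[
    [0, 0, 0],
    [0, 0, 0],
    [0, 0, 0],
    [0, 0, 0],
    [0, 0, 0],
    [0, 0, 0],
    [0, 0, 0],
    [0, 0, 0],
    [0, 0, 0],
    [0, 0, 0],
    [0, 0, 0],
    [0, 0, 0],
  ],
  claw=[255, 255, 255, 255, 255, 255, 255, 255, 255, 255, 255, 255],
)

```text
clock: 15.8
eef_pos: [515.0, -52.1, 106.2]
tool_rot: [0.0, 0.613, 0.79, -0.0]
contact_force: [-1.1, -0.6, -1.5]
width: 28.7
grip_force: 55.0
```

Run:
```python
from h import *
go(493.5,33.3,106,104.5)
for c in("top","scene"):
    img,d,P=cloud(c);save(img,f"b_{c}.png");print(c)
    if c=="scene": save(img[240:420,130:370].repeat(3,0).repeat(3,1),"b_crop.png")
    align(img,P,-240,0)
```

```text
t 15.8 at [515.  -52.1 106.2] yaw 104.46 F [-1.1 -0.6 -1.5] w 28.7 gf 54.999277889728546
 offset [3.521 0.018 0.006]  rot [ 0.0001  0.0002 -0.0008]
top
post 116 [ 545.2 -173.3  122. ] (55.77824020385742, 15.182013511657715) 12.6
post 262 [ 568.  -254.1  121.3] (59.8031005859375, 17.066757202148438) 14.9
brk [ 556.6 -213.7  121.7] yaw -74.2
s -50 66 lat lo/mid/hi [-13.9  -2.8   8.6] top-h [-1.9  2.6]
s -25 88 lat lo/mid/hi [-5.5  1.1  8.4] top-h [-17.4 -12.2]
tip s 0.7
scene
post 246 [ 546.1 -173.1  120. ] (61.89345169067383, 15.391608238220215) 14.6
post 255 [ 567.7 -255.1  119.9] (61.12957000732422, 15.13323974609375) 14.2
brk [ 556.9 -214.1  119.9] yaw -75.28
s -150 91 lat lo/mid/hi [-6.1  3.1  7.9] top-h [-16.8 -13.4]
s -125 94 lat lo/mid/hi [-5.9  2.7  7.9] top-h [-17.1 -13. ]
s -100 94 lat lo/mid/hi [-4.7  3.2  8. ] top-h [-17.  -13.4]
s -75 91 lat lo/mid/hi [-5.8  3.1  7.9] top-h [-17.1 -14.3]
s -50 132 lat lo/mid/hi [-9.1  2.6 13.2] top-h [-1.1  2.1]
s -25 91 lat lo/mid/hi [-5.7  2.   7.7] top-h [-17.7 -14.8]
tip s -0.5
```

View pics/b_crop.png

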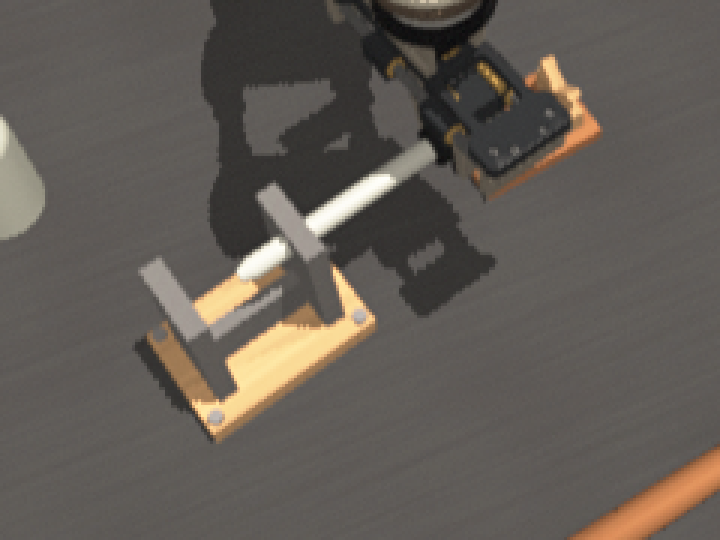

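The tip is through the first post at crop (250,270), aligned and with no contact force. I'll carry on.

Request:
carry_out(
  offset=[
    [-0.3, 0, 0],
    [-0.6, 0, 0],
    [-0.9, 0, 0],
    [-1.2, 0, 0],
    [-1.5, 0, 0],
    [-1.8, 0, 0],
    [-2.1, 0, 0],
    [-2.4, 0, 0],
    [-2.7, 0, 0],
    [-3.0, 0, 0],
    [-3.3, 0, 0],
    [-3.6, 0, 0],
  ],
  rotation=[
    [0, 0, 0],
    [0, 0, 0],
    [0, 0, 0],
    [0, 0, 0],
    [0, 0, 0],
    [0, 0, 0],
    [0, 0, 0],
    [0, 0, 0],
    [0, 0, 0],
    [0, 0, 0],
    [0, 0, 0],
    [0, 0, 0],
  ],
  claw=[255, 255, 255, 255, 255, 255, 255, 255, 255, 255, 255, 255],
)

```text
clock: 17.1
eef_pos: [537.5, -139.1, 106.1]
tool_rot: [0.0, 0.612, 0.791, -0.0]
contact_force: [-0.4, 0.1, -1.2]
width: 28.5
grip_force: 55.0
```

Request:
carry_out(
  offset=[
    [-0.1, 0, 0],
    [-0.2, 0, 0],
    [-0.3, 0, 0],
    [-0.36, 0, 0],
    [-0.36, 0, 0],
  ],
  rotation=[
    [0, 0, 0],
    [0, 0, 0],
    [0, 0, 0],
    [0, 0, 0],
    [0, 0, 0],
  ],
  claw=[255, 255, 255, 255, 255],
)

```text
clock: 17.6
eef_pos: [539.6, -147.3, 106.1]
tool_rot: [0.0, 0.612, 0.791, 0.0]
contact_force: [0.2, -0.2, -1.2]
width: 28.4
grip_force: 55.0
```

Run:
```python
from h import *
go(541.2,-150.5,106,104.5)
for c in("top","scene"):
    img,d,P=cloud(c);print(c); align(img,P,-330,-130)
    if c=="scene": save(img[240:420,130:370].repeat(3,0).repeat(3,1),"d_crop.png")
```

```text
t 17.6 at [ 539.6 -147.3  106.1] yaw 104.5 F [ 0.2 -0.2 -1.2] w 28.4 gf 54.99944865703583
 offset [-0.141  0.028  0.004]  rot [ 0.0001 -0.     -0.0001]
top
post 0 [ 0.  0. nan] (0.0, 0.0) 0.0
post 0 [ 0.  0. nan] (0.0, 0.0) 0.0
brk [ 0.  0. nan] yaw nan
  return _methods._mean(a, axis=axis, dtype=dtype,
  ret = ret.dtype.type(ret / rcount)
h.py:44: RuntimeWarning: invalid value encountered in divide
  C=np.array(C);c=C.mean(0);u=C[1]-C[0];u[2]=0;u/=np.linalg.norm(u)
Traceback (most recent call last):
  File "h.py", line 51, in align
    for a in range(int(s.min())//25*25,int(s.max())+1,25):
                       ~~~~~^^
ValueError: zero-size array to reduction operation minimum which has no identity
```

Request:
carry_out(
  offset=[
    [-0.04, 0, 0],
    [-0.08, 0, 0],
    [-0.12, 0, 0],
    [-0.16, 0, 0],
    [-0.16, 0, 0],
  ],
  rotation=[
    [0, 0, 0],
    [0, 0, 0],
    [0, 0, 0],
    [0, 0, 0],
    [0, 0, 0],
  ],
  claw=[255, 255, 255, 255, 255],
)

```text
clock: 18.15
eef_pos: [539.8, -148.1, 105.9]
tool_rot: [-0.003, 0.612, 0.791, 0.002]
contact_force: [-2.6, 11.3, 4.5]
width: 28.7
grip_force: 55.0
```

Run:
```python
from h import *
go(541.2,-150.5,106,104.5)
img,d,P=cloud("scene"); save(img[240:420,130:370].repeat(3,0).repeat(3,1),"d_crop.png"); align(img,P,-330,-130)
```

```text
t 18.15 at [ 539.8 -148.1  105.9] yaw 104.5 F [-2.6 11.3  4.5] w 28.7 gf 55.00158816576004
 offset [-0.106  0.03  -0.005]  rot [-0.001  -0.0064  0.0001]
post 186 [ 545.4 -173.4  119.9] (61.321815490722656, 15.134682655334473) 14.5
post 261 [ 567.8 -255.1  119.9] (62.02132797241211, 15.056495666503906) 14.4
brk [ 556.6 -214.2  119.9] yaw -74.66
s -50 44 lat lo/mid/hi [-4.   3.1  7.5] top-h [-16.8 -12.9]
s -25 99 lat lo/mid/hi [-5.6  3.4  8.2] top-h [-16.7 -13.2]
s 0 106 lat lo/mid/hi [-5.9  3.   7.9] top-h [-16.6 -13.2]
s 25 85 lat lo/mid/hi [-11.5  -2.7   5.2] top-h [-0.7  2.1]
s 50 18 lat lo/mid/hi [-6.2 -3.7 -1.3] top-h [-16.5 -14.9]
tip s 72.3
```

View pics/d_crop.png

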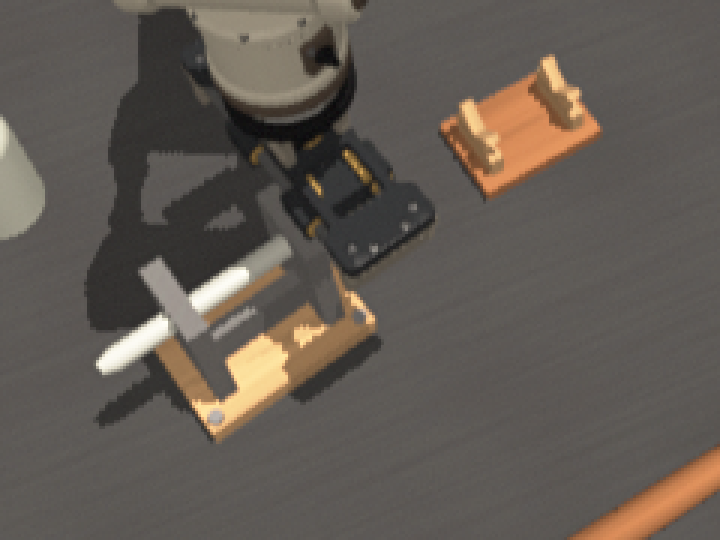

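The rod passes both posts with its tip out at crop (100,368), and the 12 N axial reaction says the knob is seated. I'll release and retreat upward.

Request:
carry_out(
  offset=[
    [0.1, 0, 0],
    [0.1, 0, 0],
    [0.1, 0, 0],
    [0.1, 0, 0],
    [0.1, 0, 0],
    [0.1, 0, 0],
    [0.1, 0, 0],
    [0.1, 0, -1],
    [0.1, 0, -2],
    [0.1, 0, -4],
    [0.1, 0, -5],
    [0.1, 0, -5],
  ],
  rotation=[
    [0, 0, 0],
    [0, 0, 0],
    [0, 0, 0],
    [0, 0, 0],
    [0, 0, 0],
    [0, 0, 0],
    [0, 0, 0],
    [0, 0, 0],
    [0, 0, 0],
    [0, 0, 0],
    [0, 0, 0],
    [0, 0, 0],
  ],
  claw=[255, 200, 130, 60, 0, 0, 0, 0, 0, 0, 0, 0],
)

```text
clock: 19.4
eef_pos: [542.4, -150.0, 236.4]
tool_rot: [0.005, 0.612, 0.791, 0.001]
contact_force: [0.1, -0.1, 0.5]
width: 91.8
grip_force: 0.0
```

Run:
```python
from h import *
s,p,R=state();print(s["clock"],p,s["contact_force"],s["width"])
img,d,P=cloud("scene"); save(img[240:420,130:370].repeat(3,0).repeat(3,1),"e_crop.png")
X,Y,Z=P[...,0],P[...,1],P[...,2];im=img.astype(int);sat=im.max(-1)-im.min(-1)
c=np.array([556.7,-214.2,0]);u=np.array([.2504,-.9681,0]);v=np.array([.9681,.2504,0]);Q=P-c
S=Q@u;L=Q@v
w=(abs(L)<14)&(Z>80)&(Z<118)&(sat<30)
m=w&(im.min(-1)>100)&(S>50)&(S<120);print("tip s",S[m].max(),m.sum(),"L",np.median(L[m]))
k=w&(im.max(-1)<75)&(S<-45)&(S>-110);print("knob s",np.percentile(S[k],[2,98]),k.sum())
```

```text
19.4 [ 542.44534653 -150.03014376  236.39483809] [ 0.12768379 -0.06749649  0.48055595] 91.7653281456465
tip s 99.57569631034158 226 L 2.086870382209635
knob s [-78.49651208 -53.14754979] 190
```

View pics/e_crop.png

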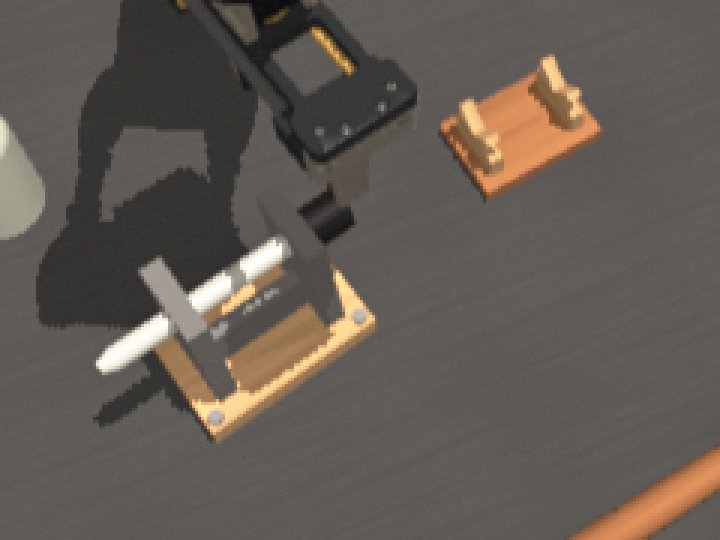

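The rod is seated: its tip is 99.6 mm from the bracket centre where 100 is ideal, the knob is against the first post, and the gripper is clear.

```bash
python3 -c "
from rig import ctrl
print(ctrl.hand_in())"
```

```text
the job is handed in; nothing more can be done
None
```

I handed the job in at about 19.5 s of the 61 s allowed: the long rod is through both bracket posts with its knob seated against the first post and the gripper clear, and the short rod and tools were left alone; the hand-in gave no verdict.

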